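# Hitch the latched pull handle to the jig sled

### The arm

A 6-joint arm with a two-finger parallel gripper is mounted at the origin on the work surface. World frame = base frame: x ahead of the robot, y to its left, z up, the work surface at z = 0. Lengths are in m, angles in degrees, forces in N, time in s.
With the tool pointing down it reaches from about 0.4 to 0.825 m from the base axis. Payload 7 kg.
Tool frame: the origin (TCP) lies midway between the tips of the shut fingers; the grasp point (between the pads) lies 19 mm behind it (ctrl.grasp_offset is the distance from the TCP to the grasp point, in m); z points along the fingers, x is the direction in which the jaws open and shut, and the axes are right-handed (so a half turn about z gives the same grasp; the last joint's range is limited). The gripper opens to 88 mm and grips with 3 to 60 N. Pads are 19 mm wide; open, the fingers measure 130 mm over their backs; the gripper's body (78 mm by 193 mm) begins 47 mm behind the grasp point.
Start: joints at [86.465, 20.546, 0.682, 0, -70.136, -16.507], TCP at [0.231, 0.634, 0.227] pointing down, gripper open.
Joint ranges: [-176.03, 176.03], [-82.01, 121.73], [-58.28, 71.71], [-173.87, 95.51], [-174.79, -0.11], [-173.66, 173.66]. Speed limits (degrees/s): [136.94, 136.94, 172.46, 180, 180, 180].

### API

Orientations are given as [roll, pitch, yaw] about the fixed x, y, z axes, in that order (R = Rz(yaw) Ry(pitch) Rx(roll)).
In Python, from plant import sensors, snapshot, order, ctrl gives the robot as it stands.
- The arm moves only by the tool send_rows, never from a script. Its argument "commands" is a list of rows, each a list of 3 entries, a list of its own where there are three numbers: the closure, from 0 (fully open) to 1 (shut), then the shift along the world's x, y, z in units of 0.25 m (1.0 is 0.25 m), then the turn, a rotation vector about the world's x, y, z in units of 360 degrees (1.0 is 360 degrees). In form: [[hand, [x, y, z], [ax, ay, az]], ...]. A call has 1 to 12 rows; each row shifts and turns the pose as measured when the row begins; what a row does not reach is not made up. A row lasts 1/10 s, in which the tool goes at most 50 mm and 8.59 degrees, less where a joint would pass 70% of its speed; a pose out of reach is approached as far as the arm can. A call with a number of a shift or a turn outside -1 to 1 is refused whole. A call with a gripper value outside its range is refused whole. The fingers move at their own pace and stop on an object; the grip force is fixed at half the most. Time passes only in rows, so rows that do not move let the fingers close. It gives the time, the measured TCP pose, the force and the opening at its end, in the units of the state.
- sensors.get_obs(): the state, without advancing time (a new reading comes with each control period).
- snapshot(name): name is "scene" or "top" or "wrist"; returns a dict with "color" (480x640x3 uint8, blue, green, red), "z_map" (480x640 float32, m along the optical axis (not along the pixel's ray), 0 where there is no reading), "mtx" (3x3 intrinsics, pixels), "xyz" and "attitude" of the camera in the world. Camera axes: x right, y down, z forward; pixel columns grow to the right and rows downward; lengths in m; the calibration is good to about 2 mm. A picture is of the moment at which its call begins.
- order.close_job(): hands the job in, once; it reports no verdict.
The state is a dict: "clock": time; "joint_pos": joint angles; "qvel": joint speeds; "tau": joint torques, N m; "tool_pos": TCP position; "orientation": TCP orientation; "force": force on the tool from outside, world axes, zero at the start; "moment": the same for the moment, N m; "opening": finger opening in m.
Only numpy, scipy, OpenCV 4.12 (cv2) and the standard library are available. Lean on these libraries where they do the work, as an engineer would, in place of code of your own. Each camera call takes 0.05 s, during which the arm holds its last target.

### The job

Take the pull handle whose forked hook has a sprung latch (not the plain open hook) and push its mouth onto the headed tow pin at the front of the plywood jig sled until the latch flips shut behind the pin. Leave it hitched, lying flat on the sled's tow tongue and the bench, and let go.

Things in the scene. Friction and masses are not known exactly. Their poses are not given: they have to be found in the camera images.
- hook_grip (a point): Latched pull handle (loose, flat on bench, 0.4 kg): centre of its wooden grip, 70 x 26 wide (y) x 30 mm high, 15 mm above its underside. x axis runs from grip to hook mouth, z up. Ahead is a dark steel fork 20 mm thick, from the underside up; prongs 46 mm wide overall, flared to 66 mm at the tips, 125 mm ahead. Another handle with the same grip but a plain J hook, no latch, is not it.
- hook_eye (a point): Centre of the latched hook's eye (slot between the prongs, 30 mm wide), 80 mm ahead of hook_grip along x and 10 mm above the underside; same axes. The slot's back wall is 25 mm behind this point, the shut latch 28 mm ahead of it, the flared tips 45 mm ahead. With the pin fully home its axis is 19 mm behind this point.
- latch (a joint): Bright steel latch across the mouth, 31 x 5 x 12 mm, pivoted on the +y prong about a vertical axis: 0 rad shut, grows as it swings inwards to the grip, 1.57 flat along the prong. A light spring (1 to 3 N at its tip) shuts it; it cannot open outwards. The entering pin pushes it open; it flips shut once the pin's axis is over 10 mm behind hook_eye.
- tow_pin (a point): Round steel pin, 12 mm diameter, upright on the fixed jig sled; point on its axis 25 mm above the bench. A head 36 mm across, 46 to 53 mm above the bench, caps it: the hook goes on sideways, under the head. Foot: steel tongue 4 mm thick, 70 wide, 25 mm in front of the pin. x points to the sled body (40 mm high, 90 mm behind the pin): push the hook along +x. A 34 mm thick post is not it.
Things that resemble listed ones, but are neither listed nor needed, are in the scene too. What is shaped like the part that bears hook_grip but pink or purple is not meant.

How it is judged (in metres and radians):
On the way, in this order (a step that is already met when the one before it is completed fails the run):
1. the pin pushes the latch open on its way into the hook's mouth (value of joint latch above 0.4 rad and horizontal distance between hook_eye and tow_pin below 0.045 m), for 0.02 s.
2. the latch has flipped shut with the pin inside the eye (value of joint latch below 0.15 rad and horizontal distance between hook_eye and tow_pin below 0.03 m), for 0.2 s.
At the end, for the whole second after the job is handed in: The tow pin is inside the hook's eye (its axis within 25 mm of the eye's centre along the handle and 14 mm across), the latch is shut behind it (under 0.15 rad) and still, and the handle lies flat (within 10 degrees, eye centre under 30 mm above the bench), released (value of joint latch below 0.15 rad and x of tow_pin in the frame of hook_eye between -0.025 and 0.025 m and y of tow_pin in the frame of hook_eye between -0.014 and 0.014 m and height (world z) of hook_eye below 0.03 m and angle between hook_grip's own z axis and vertical below 0.17 rad and velocity of joint latch between -0.2 and 0.2 rad/s); the robot touches nothing.
It also fails if it takes over 38 s, if anything falls off the work surface, if the arm or the gripper's body presses on something with over 40 N, if the wrist force passes 120 N, or if a joint passes its speed limit or range.

## Working session

There is one attempt and no reset: what is moved stays moved. The work goes in short steps, Python scripts to look and compute and a tool call to move; the robot and the scene stay as the last step left them, time stands still between calls to the robot, and variables do not carry over. Pictures are saved under pics/ and viewed, and the job is handed in when it is done.

Besides the shell and the picture viewer there is one more tool, called after "Call:" by a JSON object that holds its "api" and its "payload". send_rows: Moves the arm, as the interface text tells. Its arguments: {"type":"object","properties":{"commands":{"type":"array","items":{"type":"array"}}},"required":["commands"]}

```bash
mkdir -p pics; ls
python3 - <<'E'
from plant import sensors, snapshot, order, ctrl
import cv2, numpy as np
print(sensors.get_obs()); print(ctrl.grasp_offset)
for n in ("scene","top","wrist"):
    s=snapshot(n); cv2.imwrite(f"pics/{n}0.png",s["color"]); np.savez(f"{n}0.npz",**s)
    print(n,s["mtx"].tolist(),s["xyz"],s["attitude"])
E
```

```text
pics
{'clock': 0.0, 'joint_pos': array([ 8.64661021e+01,  2.05929391e+01,  6.35472964e-01, -2.05396035e-02,
       -7.01340499e+01, -1.65054103e+01]), 'qvel': array([-0.03436359,  0.09139366, -0.02567324,  0.00740946,  0.05347524,
       -0.08663454]), 'tau': array([ 2.01142997e-03, -5.82726932e+01,  2.93052131e+01,  6.99669465e+00,
        7.07954750e-03, -1.52750772e-04]), 'tool_pos': array([0.23117191, 0.63368607, 0.22561728]), 'orientation': array([-1.79992510e+02, -9.32310794e-02, -1.10046310e+02]), 'force': array([-0.46339755, -0.21701809, -0.14931573]), 'moment': array([ 0.00933523, -0.01262072,  0.00654618]), 'opening': 0.08744407417365548}
0.0188
scene [[456.0086479201684, 0.0, 323.9916803806695], [0.0, 456.0086479201684, 239.3785533425702], [0.0, 0.0, 1.0]] [ 1.34458242 -0.22400739  0.91607268] [-1.32588568e+02 -1.03725562e-01  6.17025296e+01]
top [[486.6136381635106, 0.0, 322.29803517742477], [0.0, 486.6136381635106, 231.00924185349126], [0.0, 0.0, 1.0]] [0.36473099 0.22510375 1.10329281] [-172.35767283   -1.23014956  -89.11585656]
wrist [[379.9049948263486, 0.0, 316.71872753258424], [0.0, 379.9049948263486, 233.43005215766522], [0.0, 0.0, 1.0]] [0.30530215 0.60797696 0.38440259] [ 1.63169645e+02 -7.32381886e-02 -1.10087190e+02]
```

View pics/top0.png

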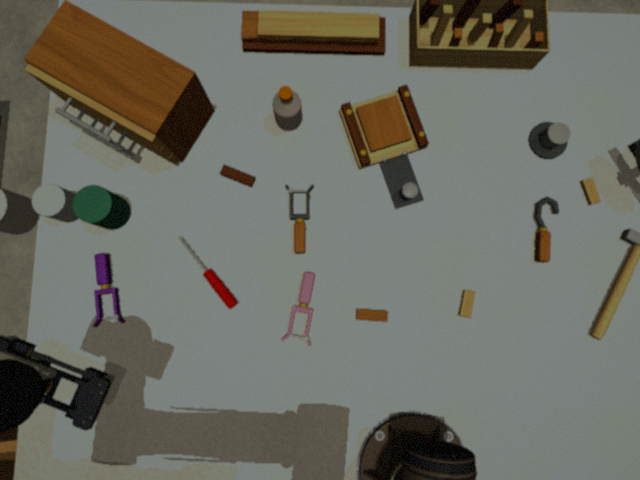

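View pics/scene0.png

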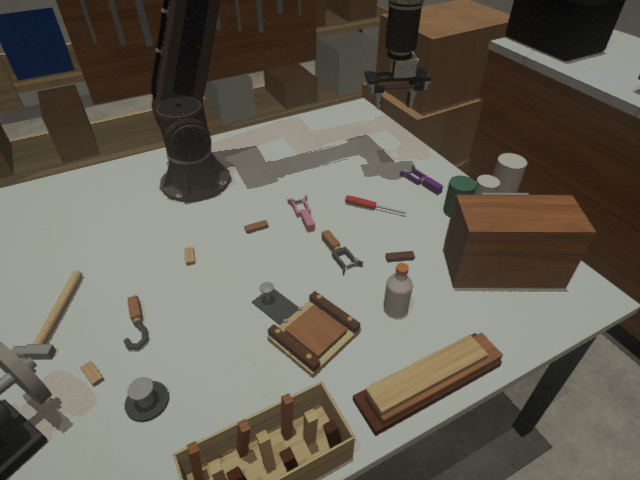

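View pics/wrist0.png

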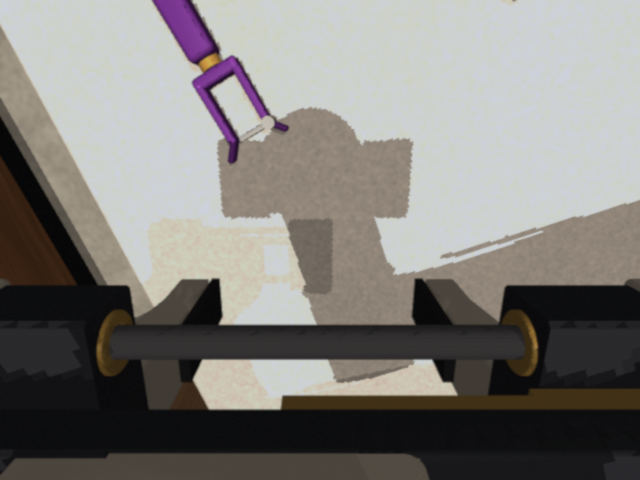

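The target handle, with a wooden grip and dark fork, is at about (300,235) with the fork at (300,200) in the top view. The tow pin head is at (409,190) and the sled is at (385,125). The J hook at (543,240), the post at (555,135) and the purple and pink handles are decoys. Next I'll measure.

```bash
cat > h.py <<'E'
import numpy as np, cv2
from scipy.spatial.transform import Rotation as R
def load(n): return dict(np.load(n))
def Rm(s): return R.from_euler('xyz',s["attitude"],degrees=True).as_matrix()
def ray(s,u,v,z):
    d=Rm(s)@np.linalg.inv(s["mtx"])@np.array([u,v,1.0]); t=(z-s["xyz"][2])/d[2]; return s["xyz"]+t*d
def proj(s,p):
    c=s["mtx"]@(Rm(s).T@(np.asarray(p)-s["xyz"])); return c[:2]/c[2]
def cloud(s):
    v,u=np.mgrid[:480,:640]; z=s["z_map"]
    k=s["mtx"]; c=np.stack([(u-k[0,2])/k[0,0]*z,(v-k[1,2])/k[1,1]*z,z],-1)
    return c@Rm(s).T+s["xyz"]
E
python3 - <<'E'
from h import *
t=load("top0.npz"); s=load("scene0.npz")
a=t["color"][150:270,260:450]; cv2.imwrite("pics/topc.png",cv2.resize(a,None,fx=4,fy=4,interpolation=cv2.INTER_CUBIC))
a=s["color"][220:370,230:380]; cv2.imwrite("pics/scc.png",cv2.resize(a,None,fx=4,fy=4,interpolation=cv2.INTER_CUBIC))
P=cloud(t)
for u,v in [(300,225),(300,245),(409,190),(400,170),(292,200),(340,300),(385,125)]: print(u,v,P[v,u].round(4))
hsv=cv2.cvtColor(t["color"],cv2.COLOR_BGR2HSV)
for u,v in [(300,225),(300,245),(409,190),(400,170),(292,200),(340,300)]: print(hsv[v,u])
E
```

```text
300 225 [0.5213 0.2541 0.0331]
300 245 [0.4768 0.2532 0.0309]
409 190 [0.6023 0.0132 0.0473]
400 170 [0.6599 0.0247 0.0012]
292 200 [0.5799 0.2737 0.0204]
340 300 [ 0.3575  0.1613 -0.0027]
385 125 [0.7571 0.0641 0.0315]
[ 15 188 114]
[ 15 203 117]
[ 24  22 117]
[20 15 50]
[42 22 59]
[ 65  12 130]
```

View pics/topc.png

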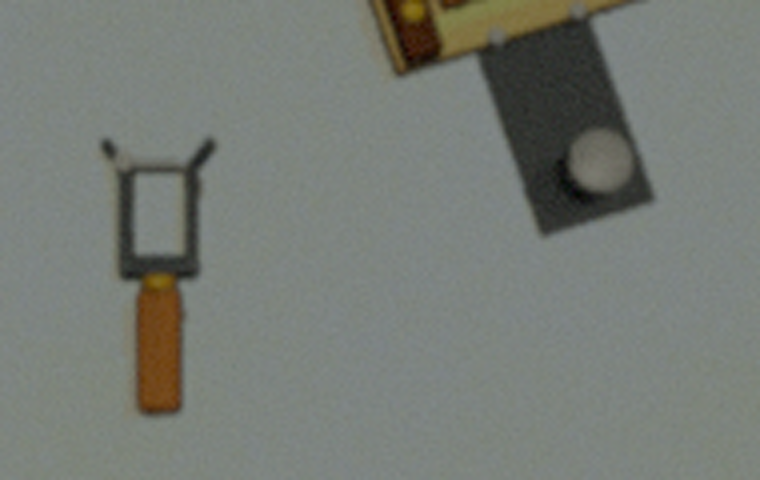

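View pics/scc.png

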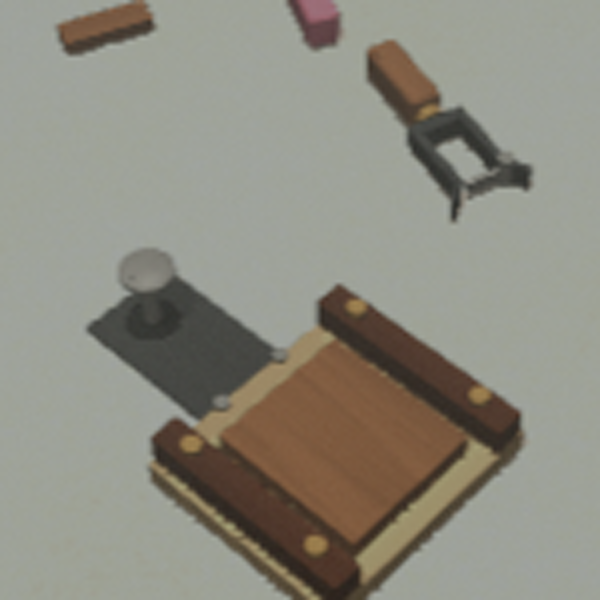

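```bash
cat > m.py <<'E'
from h import *
def comp(m,seed,r=15):
    n,l,st,c=cv2.connectedComponentsWithStats(m.astype(np.uint8)); d=np.hypot(*(c[1:]-seed).T); d[st[1:,4]<25]=1e9
    i=1+d.argmin(); return l==i
def rect(s,m,z):
    v,u=np.nonzero(m); cs=cv2.findContours(m.astype(np.uint8),cv2.RETR_EXTERNAL,cv2.CHAIN_APPROX_NONE)[0]
    c=max(cs,key=cv2.contourArea)[:,0]
    w=np.array([ray(s,*p,z)[:2] for p in c]).astype(np.float32)
    return cv2.minAreaRect(w*1000), np.array([ray(s,a,b,z)[:2] for a,b in zip(u,v)]).mean(0)
E
python3 - <<'E'
from m import *
t=load("top0.npz"); s=load("scene0.npz")
for n,im,gs,hs in (("top",t,(299,236),(409,190)),("scene",s,(331,240),(266,287))):
    hsv=cv2.cvtColor(im["color"],cv2.COLOR_BGR2HSV).astype(int); H,S,V=hsv[...,0],hsv[...,1],hsv[...,2]
    g=comp((H<25)&(S>100),gs); print(n,"grip",rect(im,g,0.03),g.sum())
    d=comp((V<85)&(S<70),(300,200) if n=="top" else (343,256)); print("fork",rect(im,d,0.02),d.sum())
    hd=comp((V>88)&(V<200),hs) if 0 else None
    u,v=hs; print(V[v-8:v+9,u-8:u+9])
    td=comp((V<85)&(S<70),(400,180) if n=="top" else (278,303)); print("tongue",rect(im,td,0.004),td.sum())
E
```

```text
top grip (((499.39630126953125, 255.92784118652344), (76.15182495117188, 22.255056381225586), 1.1705116033554077), array([0.49840354, 0.25558981])) 363
fork (((576.1181030273438, 255.3173065185547), (53.26155090332031, 81.65636444091797), 86.94121551513672), array([0.56761229, 0.25490311])) 271
[[ 51  53  53  53  49  63  72  75  79  81  81  70  63  59  54  62  95]
 [ 49  47  51  61  69  82  90  97  99  98  93  93  81  77  62  52  82]
 [ 52  54  61  70  88  94  98  99 102 102 104 101  94  94  78  59  69]
 [ 54  54  70  89  96 102 100 107 106 106 106 103 103  98  93  78  64]
 [ 46  61  89  94 100  99 104 105 105 109 104 108 105 102 100  90  73]
 [ 46  65  95  98 100 102 107 110 105 104 108 106 105 103 105 100  80]
 [ 38  67  94 104  95 105 105 107 112 113 106 109 108 104 105 100  90]
 [ 37  64  93 103 101 108 110 109 111 116 114 110 108 106 107 102  95]
 [ 41  72  91 108 105 112 112 115 117 113 113 113 110 112 109 107  95]
 [ 37  70  99 105 111 117 113 118 117 117 118 113 113 109 105 105  93]
 [ 24  65  95 108 113 116 120 119 119 117 112 114 107 104 104 101  89]
 [ 27  50  84 106 114 1
[... 1495 characters left out ...]
30 129 129 133 134 136 136 136 135 131 128 123 114 140]
 [163 145 125 130 118 120 135 137 140 140 140 137 132 127 109  84  95]
 [163 147 124 127 130 133 136 140 144 143 140 135 130 112  83  71  72]
 [163 163 137 106 119 130 135 138 142 139 135 130 113  81  66  69  68]
 [163 163 154 130 100  97 112 122 120 112 102  86  69  67  69  69  69]
 [163 164 162 158 132  86  75  74  75  72  70  67  67  68  68  67  68]
 [163 161 141  97  74  74  71  68  71  71  68  64  65  66  67  70  67]
 [161 141  98  75  74  72  69  68  72  70  68  61  55  54  59  64  66]]
tongue (((630.57275390625, 20.026599884033203), (103.77074432373047, 69.11293029785156), 19.219995498657227), array([0.63250552, 0.01970578])) 836
```

Call:
{"api": "send_rows", "payload": {"commands": [[0,[0.108,-0.152,0],[0,0,0.006]],[0,[0.108,-0.152,0],[0,0,0.006]],[0,[0.108,-0.152,0],[0,0,0.006]],[0,[0.108,-0.152,0],[0,0,0.006]],[0,[0.108,-0.152,0],[0,0,0.006]],[0,[0.108,-0.152,0],[0,0,0.006]],[0,[0.108,-0.152,0],[0,0,0.006]],[0,[0.108,-0.152,0],[0,0,0.006]],[0,[0.108,-0.152,0],[0,0,0.006]],[0,[0.108,-0.152,0],[0,0,0.006]],[0,[0,0,0],[0,0,0]]]}}

```text
clock: 1.25
tool_pos: [0.5058, 0.2376, 0.2219]
orientation: [180.0, -0.3, -87.3]
force: [-0.9, -0.2, -0.8]
opening: 0.0874
```

Run:
```python
from plant import sensors, snapshot
from h import *
print(sensors.get_obs()["tool_pos"],sensors.get_obs()["orientation"])
s=snapshot("wrist"); cv2.imwrite("pics/wrist1.png",s["color"]); np.savez("wrist1.npz",**s); print(s["xyz"],s["attitude"])
```

```text
[0.50582087 0.23761396 0.22186435] [179.96869537  -0.34622527 -87.25727106]
[0.58455955 0.24322943 0.38048222] [163.13486893  -0.33066191 -87.29571921]
```

View pics/wrist1.png

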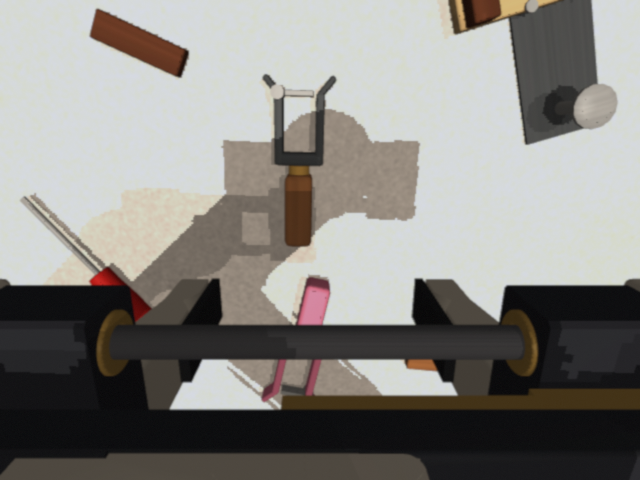

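The wrist view shows the grip at (299,210), the fork up to (300,80), the latch bar at (297,93) pivoted on the left (+y) prong, and the pin head at (596,106).

Run:
```python
from m import *
t=load("top0.npz"); s=load("scene0.npz"); w=load("wrist1.npz")
hsv=cv2.cvtColor(w["color"],cv2.COLOR_BGR2HSV).astype(int); H,S,V=hsv[...,0],hsv[...,1],hsv[...,2]
g=comp((H<25)&(S>110)&(V<140),(299,210)); print("grip",rect(w,g,0.03),g.sum())
v,u=np.nonzero(g);print(u.min(),u.max(),v.min(),v.max())
d=comp((V<75)&(S<90),(300,130)); print("fork",d.sum())
for vv in range(100,150,6):
    x=np.nonzero(d[vv,:])[0]; x=x[(x>250)&(x<340)]; a,b=ray(w,x.min(),vv,.02),ray(w,x.max(),vv,.02); print(vv,x.min(),x.max(),(a[:2]+b[:2])/2, abs(a[1]-b[1]))
td=comp((V<90)&(S<70),(555,80)); print("tongue",rect(w,td,.004),td.sum())
# heads
for n,im,(hu,hv) in (("top",t,(409,190)),("scene",s,(266,286)),("wrist",w,(596,106))):
    g=im["color"].max(2); r=30
    lo=dict(top=(86,255),scene=(100,150),wrist=(120,200))[n]
    hs=cv2.cvtColor(im["color"],cv2.COLOR_BGR2HSV)
    m=((g>=lo[0])&(g<=lo[1])); 
    k=np.zeros_like(m); k[hv-r:hv+r,hu-r:hu+r]=1
    l=comp(m&k,(hu,hv)); c=max(cv2.findContours(l.astype(np.uint8),0,1)[0],key=cv2.contourArea)
    e=cv2.fitEllipse(c); print(n,"head",e,l.sum(),ray(im,*e[0],.053)[:2])
    print(g[hv,hu-26:hu+27:2])
```

```text
grip (((504.45501708984375, 255.24978637695312), (77.41019439697266, 24.20526123046875), 1.3172863721847534), array([0.50461846, 0.25538113])) 2004
285 311 165 245
fork 1146
100 281 282 [0.59880224 0.27339944] 0.0008942238764663712
106 281 282 [0.59370422 0.27329582] 0.0008981096773397756
112 281 323 [0.58943727 0.25468845] 0.037907715386184065
118 281 323 [0.58425199 0.25450185] 0.038073984450913784
124 281 323 [0.57902105 0.2543136 ] 0.03824171850408942
130 282 322 [0.57374383 0.25412425] 0.036581844433151156
136 281 322 [0.56839819 0.25439168] 0.03766249399251914
142 275 322 [0.56289682 0.2569666 ] 0.043362978321455
148 275 322 [0.5574767  0.25678603] 0.04355741949179903
tongue (((637.0497436523438, 24.029388427734375), (116.25670623779297, 70.79676818847656), 19.249357223510742), array([0.64072148, 0.02753553])) 9265
top head ((409.8338623046875, 189.71417236328125), (13.77737808227539, 14.605966567993164), 113.21442413330078) 178 [0.60172329 0.01250581]
[132 135 124  64  59  55  46  47  25  41  91 105 112 117 113 110 109  95
  68 123 131 133 134 127 132 131 132]
scene head ((232.51116943359375, 241.73193359375), (26.342798233032227, 108.26952362060547), 0.0) 157 [ 0.40697598 -0.00623751]
[163 163 162 162 163 163 163 162 163 164 128 128 129 128 128 128 123 156
 163 163 163 162 163 164 163 162 162]
wrist head ((593.8645629882812, 106.77310180664062), (37.8674430847168, 60.01225662231445), 39.26004409790039) 1589 [0.60440708 0.01437943]
[ 49  52 139 173 179 185 191 194 193 190 188 183 178 175 173 174 175 176
 176 175 173 172 170 182 215 217 217]
```

Call:
{"api": "send_rows", "payload": {"commands": [[0,[-0.024,0.07,-0.12],[0,0,-0.004]],[0,[0,0,-0.17],[0,0,0]],[0,[0,0,-0.17],[0,0,0]],[0,[0,0,-0.17],[0,0,0]],[0,[0,0,-0.06],[0,0,0]],[0,[0,0,0],[0,0,0]]]}}

```text
clock: 1.9
tool_pos: [0.4973, 0.2605, 0.0456]
orientation: [-179.8, -0.1, -88.8]
force: [0.4, 0.4, -0.1]
opening: 0.0875
```

Call:
{"api": "send_rows", "payload": {"commands": [[0,[0.012,-0.02,-0.04],[0,0,0]],[0,[0,0,-0.06],[0,0,0]],[0,[0,0,-0.05],[0,0,0]],[0,[0,0,0],[0,0,0]]]}}

```text
clock: 2.3
tool_pos: [0.5016, 0.2582, 0.0089]
orientation: [-179.6, 0.1, -88.7]
force: [-0.2, -0.2, -0.4]
opening: 0.0876
```

Call:
{"api": "send_rows", "payload": {"commands": [[0,[0,-0.012,-0.008],[0,0,0]],[0,[0,0,0],[0,0,0]],[1,[0,0,0],[0,0,0]],[1,[0,0,0],[0,0,0]],[1,[0,0,0],[0,0,0]],[1,[0,0,0],[0,0,0]],[1,[0,0,0],[0,0,0]],[1,[0,0,0],[0,0,0]]]}}

```text
clock: 3.1
tool_pos: [0.5033, 0.2564, 0.0101]
orientation: [-179.4, 0.3, -88.7]
force: [-0.1, 1.2, -1.1]
opening: 0.0453
```

Call:
{"api": "send_rows", "payload": {"commands": [[1,[0,0,-0.01],[0,0,0]],[1,[0,0,0],[0,0,0]],[1,[0,0,0],[0,0,0]],[1,[0,0,0],[0,0,0]],[1,[0,0,0],[0,0,0]]]}}

```text
clock: 3.6
tool_pos: [0.5032, 0.2561, 0.0074]
orientation: [-179.4, 0.3, -88.7]
force: [-0.9, 0.5, 0.8]
opening: 0.0255
```

Call:
{"api": "send_rows", "payload": {"commands": [[1,[-0.03,0,0.06],[0,0,0]],[1,[-0.07,-0.12,0.04],[0,0,0]],[1,[-0.07,-0.14,0],[0,0,0.006]],[1,[-0.07,-0.14,0],[0,0,0.006]],[1,[0,-0.14,0],[0,0,0.006]],[1,[0,-0.14,0],[0,0,0.006]],[1,[0,-0.14,0],[0,0,0.006]],[1,[0,-0.14,0],[0,0,0.006]],[1,[0,-0.14,0],[0,0,0.006]],[1,[0,0,0],[0,0,0.006]],[1,[0,0,0],[0,0,0]]]}}

```text
clock: 4.7
tool_pos: [0.4338, -0.0297, 0.0284]
orientation: [-179.9, 0.3, -70.7]
force: [0.7, -0.6, -4.9]
opening: 0.0256
```

Run:
```python
from plant import sensors, snapshot
from h import *
print(sensors.get_obs()["tool_pos"],sensors.get_obs()["orientation"])
for n in ("wrist","top"):
    s=snapshot(n); cv2.imwrite(f"pics/{n}2.png",s["color"]); np.savez(f"{n}2.npz",**s); print(s["xyz"],s["attitude"])
```

```text
[ 0.43376974 -0.02970473  0.02837259] [-179.8581671     0.27382556  -70.71437364]
[ 0.50804713 -0.00372894  0.18725355] [163.31895668   0.29563671 -70.75491985]
[0.36473099 0.22510375 1.10329281] [-172.35767283   -1.23014956  -89.11585656]
```

View pics/wrist2.png

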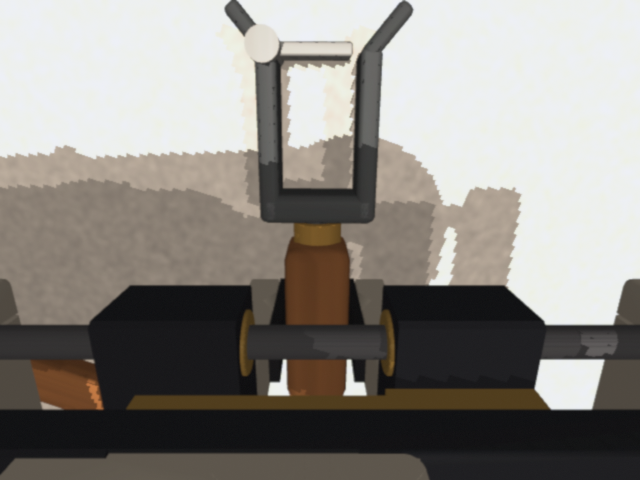

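View pics/top2.png

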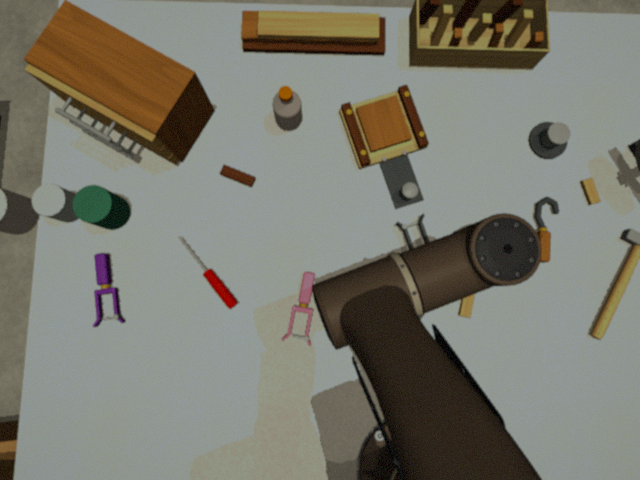

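The wrist view shows the handle held straight: prongs at u 262–378, latch at (305,48), pivot at (262,43). The top view shows the fork tips at about (400–422,218), just in front of the pin head at (409,190).

Run:
```python
from m import *
t=load("top2.npz"); w=load("wrist2.npz")
g=cv2.cvtColor(w["color"],cv2.COLOR_BGR2HSV)[...,2]
zt=0.041
ps=[]
for v in (80,100,120,140,170):
    r=g[v].astype(int); 
    x=np.nonzero((r<82))[0]; x=x[(x>240)&(x<400)]; i=x[x<320].max(); j=x[x>320].min()
    L=x[x<320]; Rr=x[x>320]
    a,b=ray(w,L.min(),v,zt),ray(w,Rr.max(),v,zt); m=(a+b)/2; ps.append(m[:2]); print(v,L.min(),L.max(),Rr.min(),Rr.max(),m[:2],np.hypot(*(a-b)[:2])*1000)
ps=np.array(ps); d=ps[0]-ps[-1]; print("yaw",np.degrees(np.arctan2(d[1],d[0])))
print("pivot",ray(w,262,43,zt),"latch bar",ray(w,316,48,.036), "backwall v190", ray(w,318,189,zt))
tcp=np.array([.43377,-.0297]); u=np.array([np.cos(np.radians(19.3)),np.sin(np.radians(19.3))])
print("grip axis offset", [(p-tcp)@np.array([-u[1],u[0]]) for p in ps])
a=t["color"][170:260,370:450]; cv2.imwrite("pics/topc2.png",cv2.resize(a,None,fx=7,fy=6,interpolation=cv2.INTER_CUBIC))
```

```text
80 274 279 356 363 [0.52084183 0.00087037] 31.90599805944172
100 258 280 356 361 [0.51337193 0.00172303] 37.460576608682146
120 258 280 355 377 [ 0.50775103 -0.00332026] 43.89735432014566
140 259 281 354 360 [ 0.49999372 -0.0028656 ] 37.81279421670136
170 259 281 353 375 [ 0.49037894 -0.00919354] 44.398444579643254
yaw 18.281823065956416
pivot [0.52571105 0.02350203 0.041     ] latch bar [0.53118063 0.00545009 0.036     ] backwall v190 [ 0.48358886 -0.01199542  0.041     ]
grip axis offset [np.float64(7.385615434691381e-05), np.float64(0.00334750264781289), np.float64(0.000445431342223549), np.float64(0.0034384406923721245), np.float64(0.0006439448467020314)]
```

View pics/topc2.png

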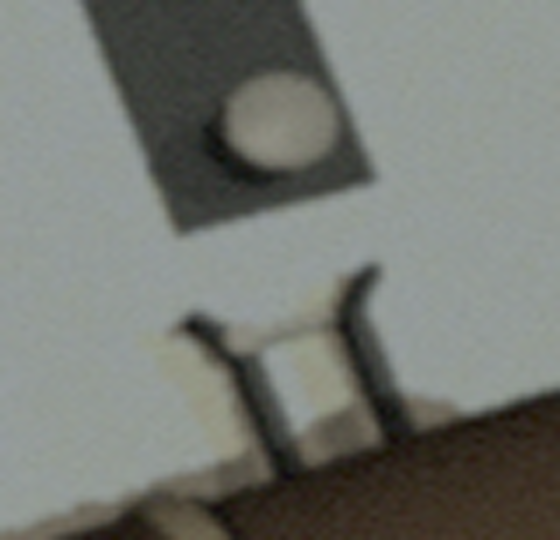

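Call:
{"api": "send_rows", "payload": {"commands": [[1,[0.01,-0.03,-0.028],[0,0,0]],[1,[0.01,-0.028,-0.026],[0,0,0]],[1,[0,0,0],[0,0,0]]]}}

```text
clock: 5.1
tool_pos: [0.4395, -0.0427, 0.0137]
orientation: [-179.8, 0.3, -70.6]
force: [-0.8, 0.1, -4.0]
opening: 0.0259
```

Run:
```python
from plant import sensors, snapshot
from h import *
o=sensors.get_obs();print(o["tool_pos"],o["orientation"])
s=snapshot("top"); np.savez("top3.npz",**s)
a=s["color"][170:260,370:450]; cv2.imwrite("pics/topc3.png",cv2.resize(a,None,fx=7,fy=6,interpolation=cv2.INTER_CUBIC))
s=snapshot("scene"); np.savez("scene3.npz",**s)
a=s["color"][220:340,180:340]; cv2.imwrite("pics/scc3.png",cv2.resize(a,None,fx=5,fy=5,interpolation=cv2.INTER_CUBIC))
```

```text
[ 0.43951282 -0.04266834  0.01367969] [-179.84613833    0.28012479  -70.62132046]
```

View pics/topc3.png

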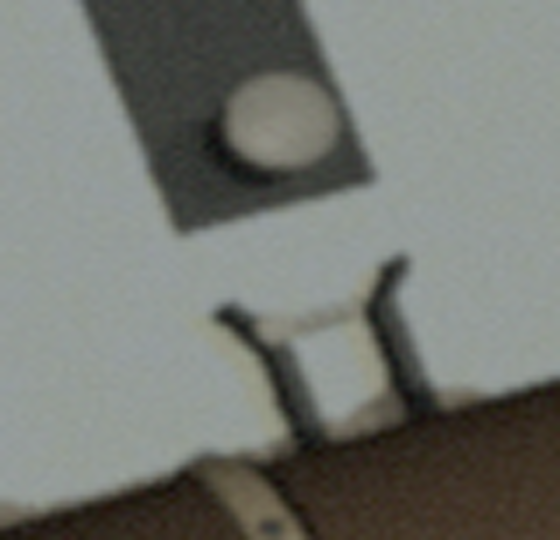

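View pics/scc3.png

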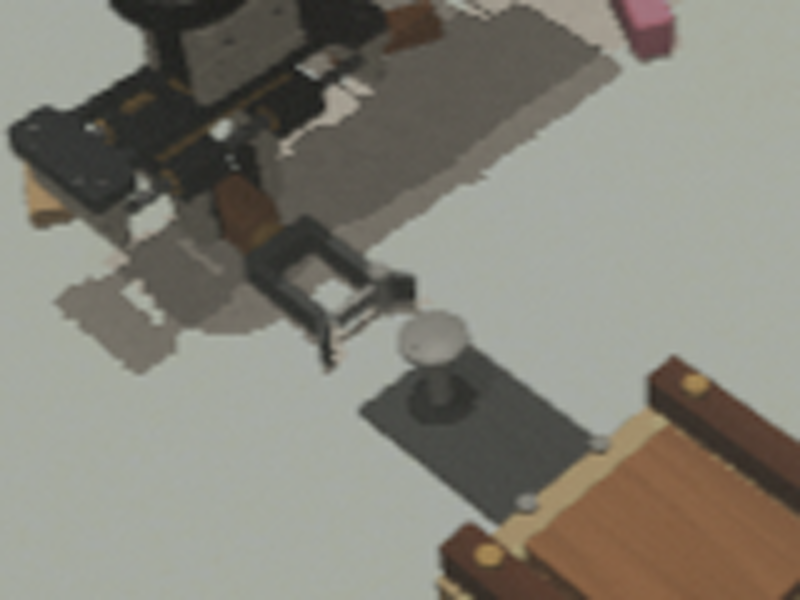

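Run:
```python
from h import *
t=load("top3.npz"); s=load("scene3.npz")
u=np.array([np.cos(np.radians(19.3)),np.sin(np.radians(19.3))]); n=np.array([-u[1],u[0]])
pt=ray(t,409.9,189.8,.053)[:2]; 
ps=ray(s,180+434/5,220+337/5,.053)[:2]; pb=ray(s,180+440/5,220+385/5,.02)[:2]
# top: tips
mt=ray(t,414.5,217.7,.027)[:2]
ms=(ray(s,180+330/5,220+340/5,.027)+ray(s,180+413/5,220+280/5,.027))[:2]/2
tcp=np.array([.4395,-.0427]); k=tcp+u*.1225
for nm,a in (("pin top",pt),("pin scene",ps),("shaft scene",pb),("tips top",mt),("tips scene",ms),("tips kin",k)): print(nm,a.round(4),"along",(a-tcp)@u,"across",(a-tcp)@n)
```

```text
pin top [0.6015 0.0124] along 0.1711246823492702 across -0.0015878083532218658
pin scene [0.6075 0.0116] along 0.17655963273787378 across -0.004255018349666121
shaft scene [0.6108 0.0106] along 0.17931220095163042 across -0.006328904640995874
tips top [ 0.5435 -0.0027] along 0.11138550038131863 across 0.0033282665953410524
tips scene [ 0.5525 -0.0023] along 0.11996967357057539 across 0.0007419597767934478
tips kin [ 0.5551 -0.0022] along 0.12249999999999998 across 1.766196566420845e-18
```

Call:
{"api": "send_rows", "payload": {"commands": [[1,[0.04,0,0.004],[0,0,0]],[1,[0.06,0.016,0.004],[0,0,0]],[1,[0.05,0.018,0],[0,0,0]],[1,[0,0,0],[0,0,0]]]}}

```text
clock: 5.6
tool_pos: [0.481, -0.0326, 0.0171]
orientation: [-179.7, 0.3, -70.5]
force: [0.5, -0.1, -3.9]
opening: 0.0256
```

Run:
```python
from plant import sensors, snapshot
from h import *
o=sensors.get_obs();print(o["tool_pos"],o["orientation"])
s=snapshot("wrist"); np.savez("wrist4.npz",**s); cv2.imwrite("pics/wrist4.png",s["color"])
s=snapshot("top"); np.savez("top4.npz",**s)
a=s["color"][170:260,370:450]; cv2.imwrite("pics/topc4.png",cv2.resize(a,None,fx=7,fy=6,interpolation=cv2.INTER_CUBIC))
```

```text
[ 0.48098772 -0.03258624  0.01705353] [-179.72033032    0.25638858  -70.54978378]
```

View pics/topc4.png

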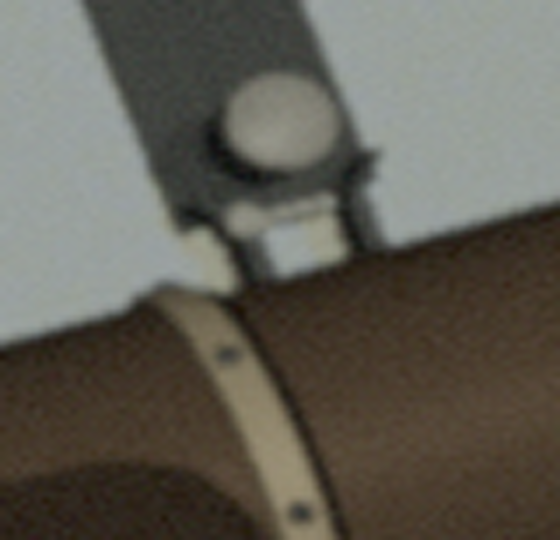

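View pics/wrist4.png

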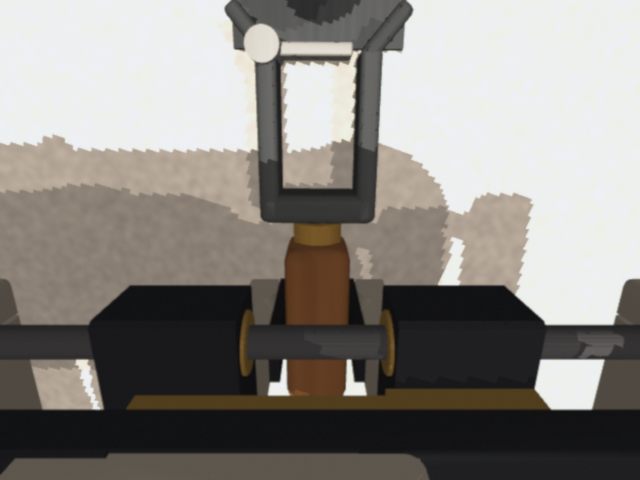

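The wrist view shows the tongue's front edge spanning u 233–404 (centre 318), with the hook axis at u≈319, so they line up. Now pushing along +x.

Call:
{"api": "send_rows", "payload": {"commands": [[1,[0.038,0.0135,0],[0,0,0]],[1,[0.038,0.0135,0],[0,0,0]],[1,[0.038,0.0135,0],[0,0,0]],[1,[0,0,0],[0,0,0]]]}}

```text
clock: 6.1
tool_pos: [0.5072, -0.0228, 0.0162]
orientation: [180.0, 0.3, -70.6]
force: [-2.9, 1.1, -3.3]
opening: 0.0256
```

Run:
```python
from plant import sensors, snapshot
from h import *
o=sensors.get_obs();print(o["tool_pos"],o["orientation"],o["force"])
s=snapshot("wrist"); np.savez("wrist5.npz",**s); cv2.imwrite("pics/wrist5.png",s["color"])
```

```text
[ 0.50718392 -0.02278904  0.01618594] [179.9674836    0.30971837 -70.6093067 ] [-2.86037205  1.106441   -3.25104307]
```

View pics/wrist5.png

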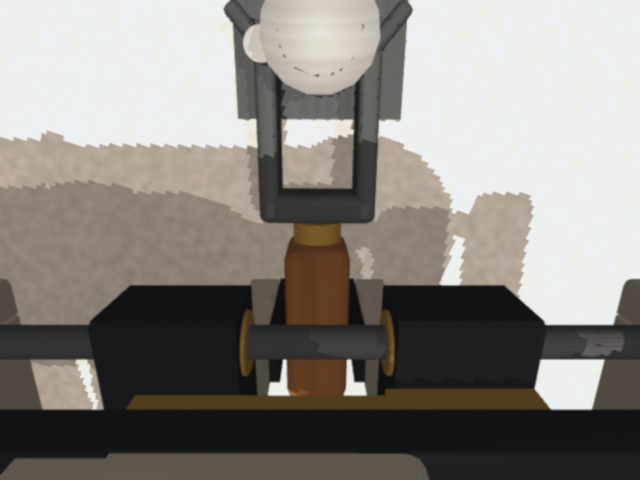

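The pin head is centred at u≈320 on the hook axis, and the force shows light latch contact. Continuing.

Call:
{"api": "send_rows", "payload": {"commands": [[1,[0.038,0.0135,0],[0,0,0]],[1,[0.038,0.0135,0],[0,0,0]],[1,[0.038,0.0135,0],[0,0,0]],[1,[0,0,0],[0,0,0]]]}}

```text
clock: 6.55
tool_pos: [0.535, -0.0123, 0.0154]
orientation: [179.8, 0.4, -70.6]
force: [1.2, 4.7, -3.5]
opening: 0.0257
```

Run:
```python
from plant import sensors, snapshot
from h import *
o=sensors.get_obs();print(o["tool_pos"],o["orientation"],o["force"])
s=snapshot("wrist"); np.savez("wrist6.npz",**s); cv2.imwrite("pics/wrist6.png",s["color"])
```

```text
[ 0.53501508 -0.01233269  0.01544023] [179.81190234   0.36238866 -70.63966164] [ 1.21436716  4.7152198  -3.54725858]
```

View pics/wrist6.png

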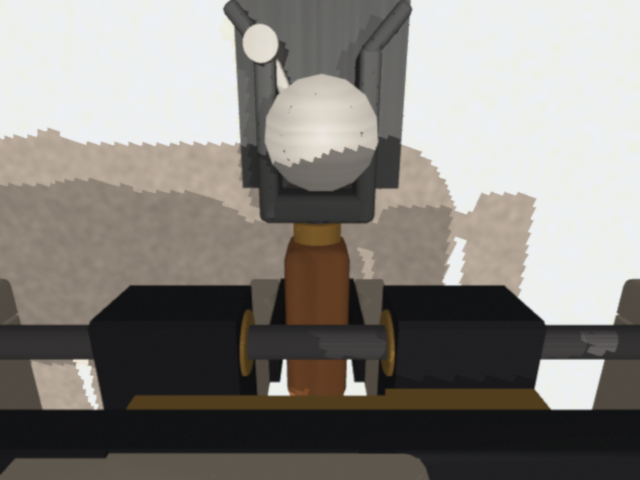

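The latch has swung inwards and shows at (283,75), with the pin inside. Pushing the last part.

Call:
{"api": "send_rows", "payload": {"commands": [[1,[0.025,0.009,0],[0,0,0]],[1,[0.025,0.009,0],[0,0,0]],[1,[0,0,0],[0,0,0]]]}}

```text
clock: 6.9
tool_pos: [0.5487, -0.0075, 0.0159]
orientation: [179.9, 0.4, -70.6]
force: [-0.9, 0.5, -3.7]
opening: 0.0259
```

Run:
```python
from plant import sensors, snapshot
from h import *
o=sensors.get_obs();print(o["tool_pos"],o["orientation"],o["force"])
s=snapshot("wrist"); np.savez("wrist7.npz",**s); cv2.imwrite("pics/wrist7.png",s["color"])
```

```text
[ 0.54868476 -0.00751008  0.01586511] [179.89547631   0.35223822 -70.64675391] [-0.91492816  0.5252456  -3.73640947]
```

View pics/wrist7.png

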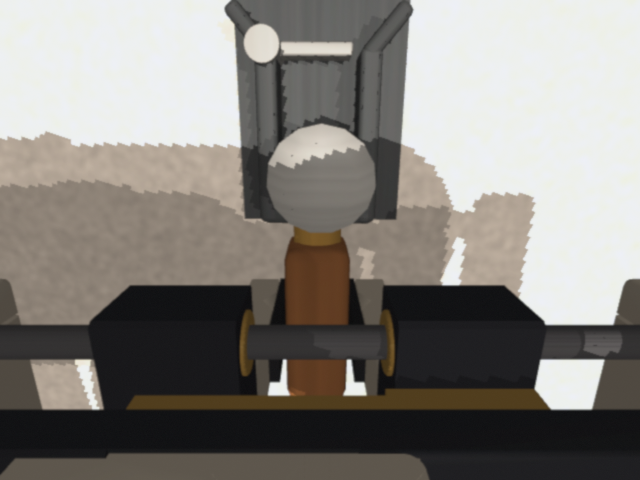

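The latch bar is shut across the mouth at (317,48) and the pin is deep in the eye. Lowering and releasing.

Call:
{"api": "send_rows", "payload": {"commands": [[1,[0,0,-0.01],[0,0,0]],[1,[0,0,-0.007],[0,0,0]],[1,[0,0,0],[0,0,0]]]}}

```text
clock: 7.25
tool_pos: [0.5477, -0.0082, 0.0116]
orientation: [179.9, 0.3, -70.7]
force: [0.1, 0.3, -0.9]
opening: 0.0256
```

Call:
{"api": "send_rows", "payload": {"commands": [[0.5,[0,0,0],[0,0,0]],[0.3,[0,0,0],[0,0,0]],[0.3,[0,0,0],[0,0,0]],[0.3,[0,0,0],[0,0,0]],[0.3,[0,0,0],[0,0,0]],[0.3,[0,0,0],[0,0,0]]]}}

```text
clock: 7.85
tool_pos: [0.549, -0.0081, 0.0128]
orientation: [-180.0, 0.3, -70.7]
force: [0.9, 0.1, 0.3]
opening: 0.0607
```

Call:
{"api": "send_rows", "payload": {"commands": [[0.3,[0,0,0.04],[0,0,0]],[0.3,[0,0,0.08],[0,0,0]],[0.3,[0,0,0.15],[0,0,0]],[0.3,[-0.05,0,0.15],[0,0,0]],[0.3,[-0.05,0,0.15],[0,0,0]],[0.3,[0,0,0],[0,0,0]],[0.3,[0,0,0],[0,0,0]]]}}

```text
clock: 8.55
tool_pos: [0.5221, -0.0088, 0.1642]
orientation: [-180.0, 0.3, -70.6]
force: [0.5, 0.1, -0.2]
opening: 0.0611
```

Run:
```python
from plant import sensors, snapshot
from h import *
o=sensors.get_obs();print(o["tool_pos"],o["force"])
s=snapshot("wrist"); np.savez("wrist8.npz",**s); cv2.imwrite("pics/wrist8.png",s["color"])
s=snapshot("scene"); np.savez("scene8.npz",**s); cv2.imwrite("pics/scc8.png",cv2.resize(s["color"][220:340,180:340],None,fx=5,fy=5,interpolation=cv2.INTER_CUBIC))
```

```text
[ 0.52209768 -0.00877073  0.16415325] [ 0.51550404  0.14841021 -0.16194972]
```

View pics/wrist8.png

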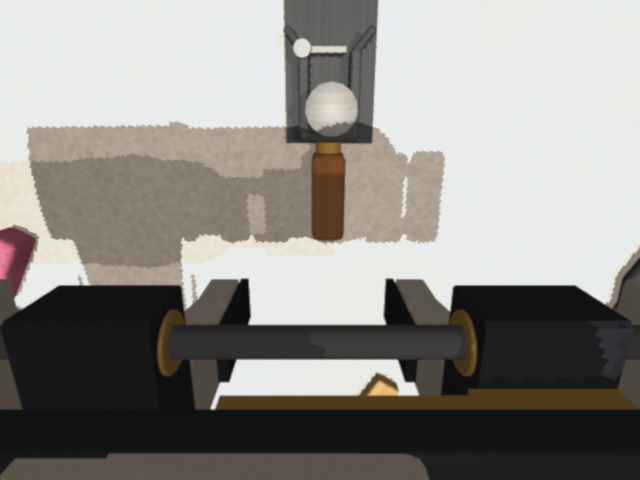

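View pics/scc8.png

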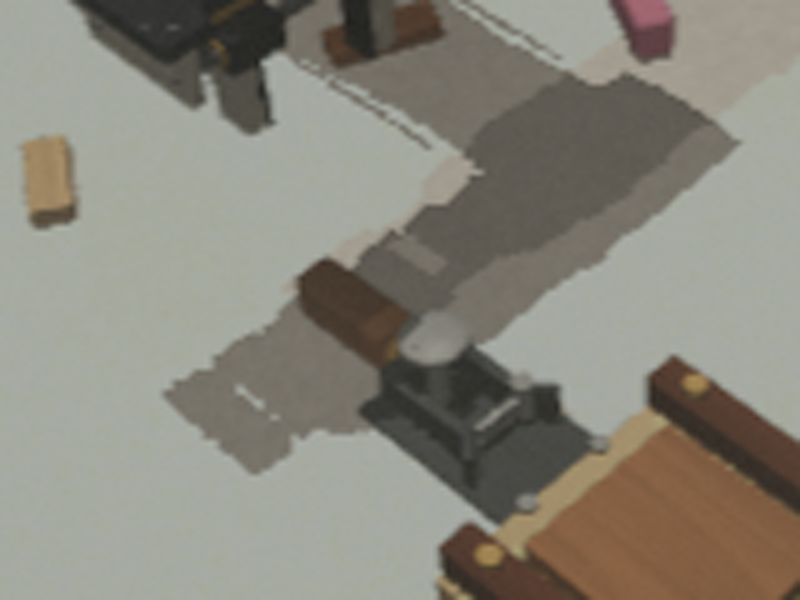

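Both views show the pin in the eye, the latch bar shut across the mouth (wrist (327,49), scene crop (497,412)), and the handle flat and free of the raised gripper. Handing in.

```bash
python3 -c "
from plant import order
print(order.close_job())"
```

```text
the job is handed in; nothing more can be done
None
```

The latched pull handle is hitched on the tow pin with its latch shut, and the job is handed in. No verdict is reported.

- **What I did:** I gripped the wooden grip and lined the mouth up with the tongue. I then pushed along the pin's +x; the pictures showed the latch swing open and snap shut again behind the pin. I lowered the handle, let go and lifted clear. The robot clock read about 8.6 s.
- **Last checks:** The wrist and scene views after release showed the latch bar across the mouth, the pin at the back of the eye and centred, the handle flat, and the gripper well clear. The tool force was near zero. I put the pin about 17 mm behind the eye centre; that figure was worked out from the arm's travel rather than measured directly after release.
- **Disagreements:** The top and scene cameras differed by about 6 mm on the pin's absolute position. They agreed to 0.1 mm on the sideways offset from hook to pin, so I used that offset for alignment. The close wrist view then confirmed it.

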